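# Contact a surge board in the cam-lever test jig and hold the lever

### The job

Lay the loose surge board flat in the nest of the test jig, between its locating pins, with its black socket towards the contact head, and let go of it. Then take the cam lever by its upright grip and swing it round to the point where the cam pushes the contact head farthest onto the board, neither short of it nor past it, and keep holding it there: the jig has no latch, so finish with the lever still in the hand. Leave the multimeter, the beige plug and the cutters where they are.

Things in the scene. Friction and masses are not known exactly. Their poses are not given: they have to be found in the camera images.
- surge_board_1: Loose green circuit board, 80 g, with a row of blue discs, a green screw-terminal row along its -x edge and a black socket block in the middle of its -y end. 55 (x) x 100 (y) mm, 27 mm high over the discs; to the touch a solid 55 x 100 x 18 mm block: pinch it across the 55 mm at mid-length. Origin: centre of its underside, z up.
- socket_end (a point): Point on the board: middle of the short end with the black socket (50 mm along -y from the board's origin, 8 mm up).
- jig: Test jig fixed to the worktop: aluminium base 120 (x) x 307 (y) mm, top at z = 16 mm. Origin: on the worktop under the nest's middle; y runs from the cam to the nest. Along y: cam and lever at -140 mm; sliding contact head from -117 to -57 when parked, 64 wide, up to 48 mm high; nest; blue terminal strip across the end at +93, up to 31 mm high.
- nest (a point): Middle of the nest floor (black plate 72 x 116 mm, 22 mm above the worktop), axes of the jig. A seated board's origin is here, its y axis along the jig's. Eight round-nosed pins, 6 mm thick, 12 to 14 mm high, surround it with 2 mm play all round: by the long sides at y = +-38 mm, at the ends at x = +-19 and +-21 mm. The middles of the long sides are free for the fingers.
- contact_head (a joint): Travel of the contact head along the jig's +y, m: 0 parked, about 0.0128 with the cam at its highest point. It is driven by the cam only; a spring inside (4 N per mm) pushes it back.
- contact_pins: Five brass spring contacts in the nose of the contact head, 30 mm above the worktop, 7 mm short of the seated board's end when parked. Driven by the cam they meet the board, push it up to 2 mm onto the far pins and then give way, pressing with about 8 N at the highest point. Origin: the jig's, shifted with the head.
- cam_pivot (a point): On the vertical turning axis of the cam lever, 54 mm above the worktop (mid-height of the lever arm), at x = 0, y = -140 mm in the jig.
- cam_lever (a joint): Lever angle q, rad, growing anticlockwise from above: 0 at the park stop, 1.90 at the cam's highest point, 2.40 at the far stop; past 1.90 the head falls back. The arm points q - 1.90 rad from the jig's +x axis, so along +x (square to the slide, away from the robot) at the highest point. Starts at 0 to 0.06. Takes up to 5 N at the grip; the spring throws it back if let go.
- lever_grip: Upright black grip at the lever's end, 110 mm from the pivot axis, 23 mm thick, from 61 to 102 mm above the worktop. It turns freely about its own upright axis, so the hand need not turn with the lever. Origin: on its axis at its foot. Grasp it from above.
- grip_mid (a point): Middle of the lever grip, on its axis, 83 mm above the worktop.
- meter: Bystander: yellow multimeter, 150 x 76 x 48 mm, right of the jig; origin under its centre.
- plug: Bystander: beige serial plug, 42 x 76 x 16 mm, behind the jig; origin under its centre.
- cutters: Bystander: black-handled cutters, 49 x 105 x 11 mm, behind the lever; origin under their centre.
Mind the look-alikes: they are no part of the job. What is shaped like the surge_board_1 but pink is not meant.

How it is judged:
On the way:
1. the board lies seated in the nest, socket towards the contact head, let go, with the contact head still parked (x of surge_board_1 in the frame of nest between -0.0045 and 0.0045 m and y of surge_board_1 in the frame of nest between -0.0045 and 0.0045 m and z of surge_board_1 in the frame of nest between -0.003 and 0.003 m and angle between the y axis of surge_board_1 and the y axis of jig, either way round below 0.08 rad and angle between surge_board_1's own z axis and vertical below 0.06 rad and y of socket_end in the frame of nest below -0.04 m and contact force between the fingers and surge_board_1 below 0.1 N and value of joint contact_head below 0.004 m), for 0.2 s.
At the end, for the whole second after the job is handed in: Board flat in the nest (within 4.5 mm of its middle, 3 mm in height, 0.08 rad), socket to the contact head, hand off it; lever still, within 0.15 rad of the highest point; head lifted over 12.2 mm, contacts pressing on the board with over 3 N; fingers holding the lever grip with over 1 N (x of surge_board_1 in the frame of nest between -0.0045 and 0.0045 m and y of surge_board_1 in the frame of nest between -0.0045 and 0.0045 m and z of surge_board_1 in the frame of nest between -0.003 and 0.003 m and angle between the y axis of surge_board_1 and the y axis of jig, either way round below 0.08 rad and angle between surge_board_1's own z axis and vertical below 0.06 rad and y of socket_end in the frame of nest below -0.04 m and contact force between the fingers and surge_board_1 below 0.1 N and value of joint cam_lever between 1.75 and 2.05 rad and velocity of joint cam_lever between -0.1 and 0.1 rad/s and value of joint contact_head above 0.0122 m and contact force between contact_pins and surge_board_1 above 3 N and contact force between the fingers and lever_grip above 1 N); the arm keeps its last pose, push and grip.
It fails at once if the multimeter, the plug or the cutters pushed more than 30 mm out of place (distance of any of meter, plug, cutters from where it was at the start of the episode above 0.03 m).
It also fails if it takes over 51 s, if anything falls off the work surface, if the arm or the gripper's body presses on something with over 40 N, if the wrist force passes 120 N, or if a joint passes its speed limit or range.

### The arm

A 6-joint arm with a two-finger parallel gripper is mounted at the origin on a cart in front of the work surface, level with it; the furniture and walls round the work are solid. World frame = base frame: x ahead of the robot, y to its left, z up, the work surface at z = 0. Lengths are in m, angles in rad, forces in N, time in s.
With the tool pointing down it reaches from about 0.375 to 0.9 m from the base axis. Payload 3.1 kg.
Tool frame: the origin (TCP) lies between the finger pads; the fingertips stand manip.finger_overhang ahead of it and the grasp point (between the pads) lies 5 mm behind it (manip.finger_overhang is the distance from the TCP to the fingertips, in m); z points along the fingers, y is the line along which they close (so a half turn about z gives the same grasp; the last joint's range is limited). The gripper opens to 85 mm and grips with 20 to 120 N. Pads are 22 mm wide; open, the fingers measure 114 mm over their backs; the gripper's body (76 mm by 85 mm) begins 54 mm behind the grasp point. The pads swing forward as they close: fully open they stand 13 mm farther back than shut.
Start: joints at [0.978, 0.527, 1.433, -0, 1.181, -0.178], TCP at [0.252, 0.572, 0.205] pointing down, gripper open.
Joint ranges: [-3.08, 3.08], [-0.75, 2.2], [0.22, 2.44], [-1.43, 4.57], [0, 2.65], [-2.85, 2.85]. Speed limits (rad/s): [2.79, 2.79, 3.14, 3.14, 3.14, 3.14].

### API

Orientations are given as a unit quaternion [x, y, z, w].
In Python, from station import manip gives the robot as it stands.
- The arm moves only by the tool drive_tool, never from a script. Its argument "plan" is a list of rows, each a list of 7 numbers: the shift along the tool's x, y, z in m, then the turn, a rotation vector about the tool's x, y, z in degrees, then the opening, from -1 (shut) to 1 (fully open). In form: [[x, y, z, wx, wy, wz, gripper], ...]. A call has 1 to 10 rows; each row shifts and turns the commanded pose from where the row before left it, along the tool's axes as they then stand; what a row does not reach is not made up. A row lasts 1/10 s, in which the tool goes at most 50 mm and 8.59 degrees, less where a joint would pass 70% of its speed; a pose out of reach is approached as far as the arm can. A call is refused whole if a number of a shift passes 0.05 or a number of a turn 8.59, either way. A call with a gripper value outside its range is refused whole. The fingers move at their own pace and stop on an object; "newtons" is the grip in N (left out, the last holds). Time passes only in rows, so rows that do not move let the fingers close. It gives the time, the measured TCP pose, the force, the opening and the grip force at its end, in the units of the state.
- manip.sense(): the state, without advancing time (a new reading comes with each control period).
- manip.snapshot(name): name is "side" or "top" or "wrist"; returns a dict with "image" (400x640x3 uint8, red, green, blue), "z_map" (400x640 float32, m along the optical axis (not along the pixel's ray), 0 where there is no reading), "fov_y" (degrees; the focal length in pixels is half the picture's height over the tangent of half this angle, whatever the lens; pixels are square), "cx", "cy" (the principal point, pixels), "extrinsics" (4x4, takes a point from camera to world coordinates); the wrist camera has in their place "mount" (4x4, takes a point from camera to tool coordinates, whose origin is the TCP and whose axes are the flange's). Camera axes: x right, y up, looking along -z (the intrinsics and any distortion apply to the point x, -y, -z); pixel columns grow to the right and rows downward; lengths in m; the calibration is good to about 2 mm. A picture is of the moment at which its call begins: read the wrist's pose just before it.
- manip.sign_off(): hands the job in; it is judged then, once.
The state is a dict: "t": time; "q": joint angles; "qd": joint speeds; "tau": joint torques, N m; "tcp_pos": TCP position; "tool_rot": TCP orientation; "force": force on the tool from outside, world axes, zero at the start; "ft_torque": the same for the moment, N m; "finger_gap": opening from 0.0 (shut) to 1.0 (fully open); "gripper_force": force on a finger pad.
Only numpy, scipy, OpenCV 4.12 (cv2) and the standard library are available. Lean on these libraries where they do the work, as an engineer would, in place of code of your own. Each camera call takes 0.05 s, during which the arm holds its last target. There are 200 camera calls.

## Working session

There is one attempt and no reset: what is moved stays moved. The work goes in short steps, Python scripts to look and compute and a tool call to move; the robot and the scene stay as the last step left them, time stands still between calls to the robot, and variables do not carry over. Pictures are saved under pics/ and viewed, at most 10 in all, crops included, and the job is handed in when it is done.

Besides the shell and the picture viewer there is one more tool, called as name([rows], argument=value, ...), one row to a line, values as JSON. drive_tool: Moves the arm, as the interface text tells. Its arguments: {"type":"object","properties":{"plan":{"type":"array"},"newtons":{"type":"number"}},"required":["plan"]}

```bash
mkdir -p pics; ls; cat > h.py <<'E'
import numpy as np, cv2
from station import manip
from scipy.spatial.transform import Rotation as R
def snap(n):
    s=manip.sense(); d=manip.snapshot(n)
    if 'extrinsics' in d: T=np.array(d['extrinsics'])
    else:
        W=np.eye(4);W[:3,:3]=R.from_quat(s['tool_rot']).as_matrix();W[:3,3]=s['tcp_pos'];T=W@np.array(d['mount'])
    d['T']=T; d['f']=200/np.tan(np.radians(d['fov_y'])/2); return d
def cloud(d):
    z=d['z_map'];v,u=np.indices(z.shape)
    P=np.stack([(u-d['cx'])/d['f']*z,-(v-d['cy'])/d['f']*z,-z],-1)
    return P@d['T'][:3,:3].T+d['T'][:3,3]
def ray(d,uv,h):
    uv=np.atleast_2d(uv).astype(float)
    D=np.stack([(uv[:,0]-d['cx'])/d['f'],-(uv[:,1]-d['cy'])/d['f'],-np.ones(len(uv))],1)@d['T'][:3,:3].T
    o=d['T'][:3,3]; return o+D*((h-o[2])/D[:,2])[:,None]
E
python3 - <<'E'
from h import *
print(manip.sense(), manip.finger_overhang)
for n in ['top','side']:
    d=snap(n); print(n,{k:v for k,v in d.items() if k not in('image','z_map')})
    cv2.imwrite(f'pics/{n}0.png',d['image'][:,:,::-1]); np.save(f'pics/{n}.npy',d,allow_pickle=True)
E
```

```text
pics
{'t': 0.0, 'q': array([ 9.77495128e-01,  5.28465724e-01,  1.43391156e+00,  4.14398341e-05,
        1.18141646e+00, -1.78479661e-01]), 'qd': array([-0.00295886,  0.00016521,  0.00060799, -0.00086165, -0.00037034,
       -0.00041424]), 'tau': array([-6.93873972e-05, -4.42359674e+01, -1.78025115e+01, -1.67334751e-04,
        8.23192036e-03, -2.40115170e-06]), 'tcp_pos': array([0.25139832, 0.57135749, 0.20433102]), 'tool_rot': array([ 2.05934449e-01,  9.78565170e-01, -1.01240214e-03, -4.31978584e-04]), 'force': array([ 0.07775808, -0.49059099,  0.12044936]), 'ft_torque': array([-0.05640557, -0.00700992,  0.01219869]), 'gripper_force': 0.0, 'finger_gap': 0.9980608825899348} 0.014
top {'fov_y': 52.733867214577316, 'cx': 321.550113301504, 'cy': 192.9205967656353, 'extrinsics': array([[ 0.01072924,  0.97963971, -0.20047675,  0.3484197 ],
       [-0.9999394 ,  0.01001681, -0.0045677 ,  0.01232958],
       [-0.00246656,  0.20051361,  0.97968781,  1.17757964],
       [ 0.        ,  0.        ,  0.        ,  1.        ]]), 'T': array([[ 0.01072924,  0.97963971, -0.20047675,  0.3484197 ],
  
[... 153 characters left out ...]
  0.        ,  1.        ]]), 'f': np.float64(403.4818972113849)}
side {'fov_y': 49.861777436381836, 'cx': 320.19577201982804, 'cy': 202.27353822512282, 'extrinsics': array([[-0.12570989, -0.7831607 ,  0.60897976,  1.20370021],
       [ 0.99201107, -0.10575338,  0.06877684,  0.07379433],
       [ 0.01053835,  0.61276059,  0.79019833,  0.90431271],
       [ 0.        ,  0.        ,  0.        ,  1.        ]]), 'T': array([[-0.12570989, -0.7831607 ,  0.60897976,  1.20370021],
       [ 0.99201107, -0.10575338,  0.06877684,  0.07379433],
       [ 0.01053835,  0.61276059,  0.79019833,  0.90431271],
       [ 0.        ,  0.        ,  0.        ,  1.        ]]), 'f': np.float64(430.25559052235036)}
```

View pics/top0.png

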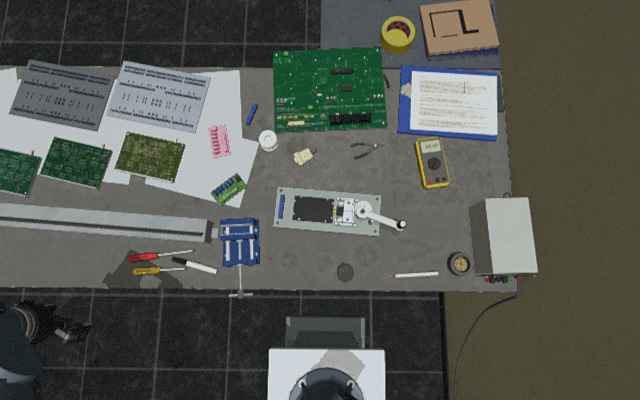

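View pics/side0.png

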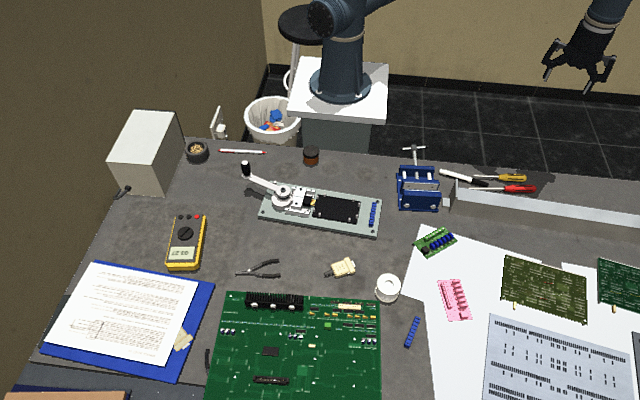

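The top view shows the candidates for the board: the green board with blue discs at (229,189), its pink twin at (220,141), the olive and green boards at (150,157), (75,163) and (15,170), and the large board at (330,90). By the description I choose (229,189). The jig is at (328,212), its nest at (314,209), and the lever grip at (401,225). I'll check the choice in one close crop.

```bash
python3 - <<'E'
from h import *
d=np.load('pics/top.npy',allow_pickle=True).item();s=np.load('pics/side.npy',allow_pickle=True).item()
r=lambda im,a,b,c,e,k:cv2.resize(im[b:e,a:c],None,fx=k,fy=k,interpolation=cv2.INTER_CUBIC)
A=r(d['image'],205,165,255,215,6);B=r(s['image'],405,220,465,265,6)
C=r(d['image'],265,180,415,240,5)
o=np.zeros((600,800,3),np.uint8);o[:300,:300]=A;o[:270,310:670]=B;o[300:600,:750]=C
cv2.imwrite('pics/crop1.png',o[:,:,::-1])
P=cloud(d)
for n,(u,v) in dict(board=(229,189),pink=(220,141),nest=(314,209),grip=(401,225),jigl=(276,207)).items(): print(n,P[v,u].round(3),ray(d,(u,v),0.02).round(3))
E
```

```text
board [0.596 0.292 0.011] [[0.594 0.29  0.02 ]]
pink [0.746 0.328 0.008] [[0.742 0.325 0.02 ]]
nest [0.537 0.039 0.02 ] [[0.537 0.039 0.02 ]]
grip [ 0.483 -0.196  0.102] [[ 0.493 -0.212  0.02 ]]
jigl [0.543 0.15  0.016] [[0.542 0.15  0.02 ]]
```

View pics/crop1.png

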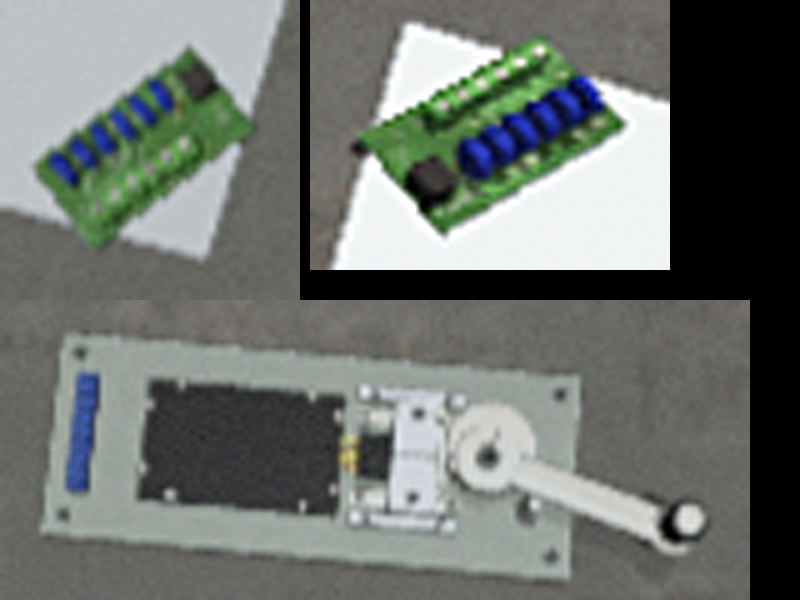

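The crop confirms it: green board, blue discs, black socket at its upper-right end (top pixel ~(238,179)), terminal row on the lower-right side. The socket has to turn about 45° clockwise (in the image) to face the head. Next I'll compute the move over the board for a closer wrist view.

```bash
cat >> h.py <<'E'
def togo(pos,yaw=None):
    s=manip.sense();M=R.from_quat(s['tool_rot']).as_matrix();y=np.arctan2(M[1,1],M[0,1])
    print('t',round(s['t'],2),'tcp',s['tcp_pos'].round(4),'yaw',np.degrees(y).round(2),'tilt',np.degrees(M[:2,2]).round(2))
    print('tool shift mm',(M.T@(np.array(pos)-s['tcp_pos'])*1000).round(1), 'wz deg',None if yaw is None else round(-(yaw-np.degrees(y)),2))
E
python3 - <<'E'
from h import *
d=snap('wrist');print(np.array(d['mount']).round(4),d['fov_y'])
togo([0.596,0.292,0.25],39.6)
E
```

```text
[[-5.000e-04  9.577e-01  2.878e-01  7.350e-02]
 [ 1.000e+00  6.000e-04  1.000e-04 -0.000e+00]
 [-1.000e-04  2.878e-01 -9.577e-01 -1.683e-01]
 [ 0.000e+00  0.000e+00  0.000e+00  1.000e+00]] 68.59634323683649
t 0.15 tcp [0.2515 0.5715 0.2045] yaw 66.24 tilt [-0.05 -0.08]
tool shift mm [-427.9 -117.1  -45.4] wz deg 26.64
```

drive_tool([
  [-0.047,-0.013,-0.003,0,0,0,1],
  [-0.048,-0.013,-0.003,0,0,0,1],
  [-0.048,-0.013,-0.003,0,0,0,1],
  [-0.048,-0.013,-0.003,0,0,0,1],
  [-0.048,-0.013,0,0,0,0,1],
  [-0.048,-0.013,0,0,0,0,1],
  [-0.048,-0.013,0,0,0,0,1],
  [-0.048,-0.013,0,0,0,0,1],
  [-0.045,-0.013,0,0,0,8.5,1],
  [0,0,0,0,0,8.5,1],
])

```text
t: 1.15
tcp_pos: [0.6018, 0.2874, 0.2167]
tool_rot: [0.354, 0.935, -0.0, 0.002]
force: [-0.7, 0.4, 0.2]
finger_gap: 1.001
gripper_force: 0.0
```

drive_tool([
  [0,0,0,0,0,8.5,1],
  [0,0,0,0,0,1,1],
  [0,0,0,0,0,0,1],
])

```text
t: 1.45
tcp_pos: [0.5961, 0.2924, 0.2169]
tool_rot: [0.424, 0.906, -0.0, -0.0]
force: [-0.0, -0.1, 0.3]
finger_gap: 1.0
gripper_force: 0.0
```

```bash
python3 - <<'E'
from h import *
d=snap('wrist');togo([.596,.292,.22],39.6)
np.save('pics/w1.npy',d,allow_pickle=True)
cv2.imwrite('pics/w1.png',d['image'][:,:,::-1])
h=cv2.cvtColor(d['image'],cv2.COLOR_RGB2HSV)
m=((h[...,1]>70)&(h[...,0]>35)&(h[...,0]<130)).astype(np.uint8)
n,l,st,c=cv2.connectedComponentsWithStats(m)
P=cloud(d)
for i in range(1,n):
    if st[i,4]>800: print(st[i],c[i].round(),np.median(P[l==i],0).round(3))
E
```

```text
t 1.5 tcp [0.596  0.2926 0.2171] yaw 39.9 tilt [-0.03 -0.01]
tool shift mm [-0.5 -0.4 -2.9] wz deg 0.3
[  427     0   187   149 11666] [521.  62.] [0.691 0.537 0.016]
[ 122   41  146  143 7654] [192. 107.] [0.423 0.258 0.041]
[ 302  128   42   75 2113] [321. 163.] [0.593 0.299 0.009]
[ 330  315   79   37 1046] [371. 332.] [0.81  0.151 0.014]
```

View pics/w1.png

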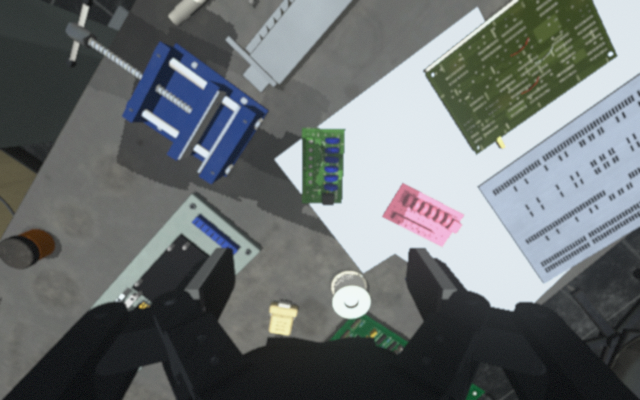

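The wrist view shows the board at (323,165), lying nearly upright in the picture with its socket at the bottom (329,197). The pink twin is at (423,214) and the jig at (180,270).

```bash
python3 - <<'E'
from h import *
d=np.load('pics/w1.npy',allow_pickle=True).item();P=cloud(d)
h=cv2.cvtColor(d['image'],cv2.COLOR_RGB2HSV)
sub=np.zeros(h.shape[:2],bool);sub[118:215,292:356]=True
m=sub&(((h[...,1]>70)&(h[...,0]>35)&(h[...,0]<130)))
z=P[m][:,2];print(np.percentile(z,[2,10,25,50,75,90,98]).round(4))
print('table/paper z',np.percentile(P[sub&~m][:,2],[10,50,90]).round(4))
def rect(X):
    r=cv2.minAreaRect((X*1000).astype(np.float32));b=cv2.boxPoints(r)
    e=[b[1]-b[0],b[2]-b[1]];L=max(e,key=np.linalg.norm);print(np.round(r[0],1),np.round(r[1],1),'long axis deg',round(np.degrees(np.arctan2(L[1],L[0]))%180,2))
v,u=np.nonzero(m)
for H in(.0,.005,.01):rect(ray(d,np.c_[u,v],H)[:,:2])
mm=sub&(P[...,2]>.004);rect(P[mm][:,:2])
print(mm.sum(),m.sum())
# top cam
t=np.load('pics/top.npy',allow_pickle=True).item();h=cv2.cvtColor(t['image'],cv2.COLOR_RGB2HSV)
s2=np.zeros(h.shape[:2],bool);s2[170:210,208:250]=True
m2=s2&((h[...,1]>70)&(h[...,0]>35)&(h[...,0]<130));v,u=np.nonzero(m2);rect(ray(t,np.c_[u,v],.008)[:,:2])
E
```

```text
[0.0064 0.007  0.0077 0.0086 0.0204 0.0274 0.0294]
table/paper z [-0.0002  0.0021  0.009 ]
[597.3 293.6] [52.7 99.8] long axis deg 128.82
[596.7 294.3] [52.  98.5] long axis deg 128.82
[596. 295.] [51.4 97.2] long axis deg 128.82
[596.  304.7] [ 77.  123.9] long axis deg 120.89
3220 2116
[596.3 294.2] [52.7 96.2] long axis deg 129.9
```

drive_tool([
  [0.001,0.002,0.04,0,0,0.9,1],
  [0,0,0.045,0,0,0,1],
  [0,0,0.045,0,0,0,1],
  [0,0,0.035,0,0,0,1],
  [0,0,0.025,0,0,0,1],
  [0,0,0.011,0,0,0,1],
  [0,0,0,0,0,0,1],
], newtons=30)

```text
t: 2.2
tcp_pos: [0.596, 0.2945, 0.0148]
tool_rot: [0.431, 0.902, -0.001, -0.001]
force: [-0.3, -0.0, 0.8]
finger_gap: 0.998
gripper_force: 0.0
```

drive_tool([
  [0,0,0,0,0,0,0],
  [0,0,0,0,0,0,-1],
  [0,0,0,0,0,0,-1],
  [0,0,0,0,0,0,-1],
  [0,0,0,0,0,0,-1],
  [0,0,0,0,0,0,-1],
])

```text
t: 2.8
tcp_pos: [0.5974, 0.2945, 0.0167]
tool_rot: [0.432, 0.902, 0.0, 0.0]
force: [-0.1, 0.1, 0.9]
finger_gap: 0.002
gripper_force: 0.0
```

```bash
python3 - <<'E'
from h import *
w=snap('wrist')['image'];s=snap('side')['image']
o=np.vstack([cv2.resize(s[190:290,360:520],(640,400)),w[40:240:,:]])
o=cv2.resize(o,None,fx=.95,fy=.95);cv2.imwrite('pics/p3.png',o[:,:,::-1])
E
```

```text
(no output)
```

View pics/p3.png

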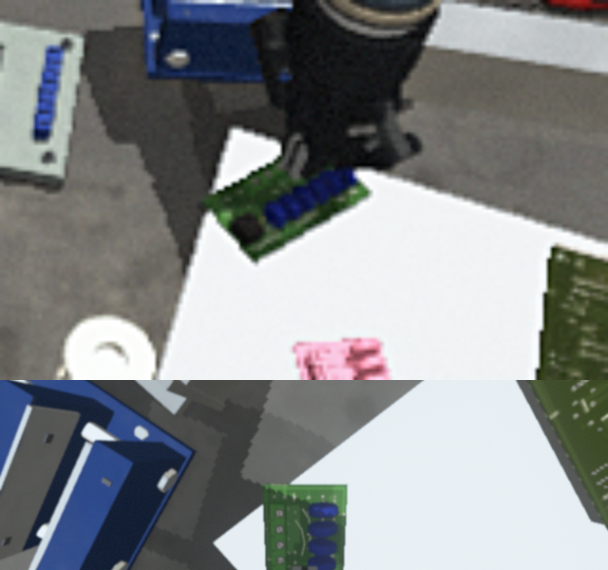

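```bash
python3 - <<'E'
from h import *
w=snap('wrist');print(manip.sense()['finger_gap'])
cv2.imwrite('pics/p4.png',w['image'][100:,:,::-1])
np.save('pics/w2.npy',w,allow_pickle=True)
E
```

```text
0.006276323162443546
```

View pics/p4.png

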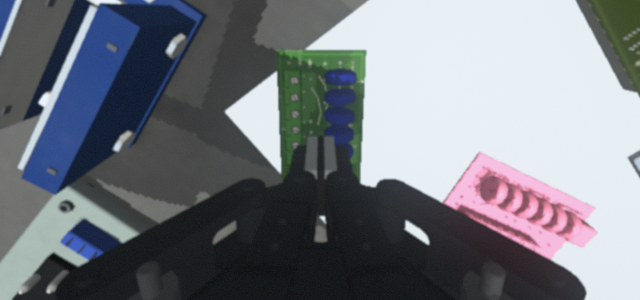

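```bash
python3 - <<'E'
from h import *
d=np.load('pics/w2.npy',allow_pickle=True).item();P=cloud(d)
for uv in [(312,242),(328,242),(312,250),(312,270),(328,260),(320,320),(305,165),(345,175),(345,215),(300,220),(400,150),(420,120)]: print(uv,P[uv[1],uv[0]].round(4))
d=snap('side');P=cloud(d)
h=cv2.cvtColor(d['image'],cv2.COLOR_RGB2HSV)
for v in range(222,246,3): print(v,[tuple((P[v,u]*1000).round().astype(int)) for u in range(426,470,5)])
s=manip.sense();print(s['tcp_pos'],s['q'],s['force'],s['tau'])
E
```

```text
(312, 242) [0.5871 0.3004 0.0535]
(328, 242) [0.5931 0.3055 0.0539]
(312, 250) [0.5873 0.3006 0.0619]
(312, 270) [0.5877 0.3009 0.0795]
(328, 260) [0.5926 0.3055 0.0723]
(320, 320) [6.462e-01 2.331e-01 3.000e-04]
(305, 165) [0.5645 0.3202 0.0072]
(345, 175) [0.5835 0.3331 0.0271]
(345, 215) [0.5984 0.3154 0.0278]
(300, 220) [0.5817 0.2942 0.0199]
(400, 150) [0.6048 0.3636 0.0026]
(420, 120) [0.602  0.3843 0.0021]
222 [(np.int64(533), np.int64(274), np.int64(-1)), (np.int64(532), np.int64(286), np.int64(-1)), (np.int64(596), np.int64(277), np.int64(88)), (np.int64(613), np.int64(282), np.int64(112)), (np.int64(620), np.int64(290), np.int64(125)), (np.int64(623), np.int64(300), np.int64(130)), (np.int64(630), np.int64(307), np.int64(142)), (np.int64(632), np.int64(316), np.int64(146)), (np.int64(521), np.int64(376), np.int64(1))]
225 [(np.int64(545), np.int64(273), np.int64(3)), (np.int64(542), np.int64(286), np.int64(1)), (np.int64(593), np.int64(281), np.int64(72)), (np.int64(608), np.int64(287), np.int64(95)), (np.int64(614), np.int64(295), np.int64(105)), (np.int64(605), np.int64(3
[... 2234 characters left out ...]
 np.int64(0))]
243 [(np.int64(606), np.int64(269), np.int64(11)), (np.int64(615), np.int64(278), np.int64(26)), (np.int64(615), np.int64(289), np.int64(29)), (np.int64(611), np.int64(302), np.int64(25)), (np.int64(599), np.int64(318), np.int64(11)), (np.int64(596), np.int64(331), np.int64(8)), (np.int64(591), np.int64(345), np.int64(3)), (np.int64(588), np.int64(358), np.int64(1)), (np.int64(586), np.int64(371), np.int64(1))]
[0.59725281 0.29443663 0.01625523] [ 2.90560115e-01  8.15986826e-01  1.44822661e+00 -4.59767443e-05
  8.77514444e-01 -3.87233211e-01] [ 0.2598397  -0.10034261 -0.23599727] [ 1.68996969e-03 -5.10133517e+01 -1.27779016e+01 -1.72958962e-04
  8.83449702e-04 -8.35752553e-05]
```

```bash
python3 - <<'E'
from h import *
s=manip.sense();M=R.from_quat(s['tool_rot']).as_matrix()
for n in ['wrist','side','top']:
    d=snap(n);P=cloud(d);Q=(P-s['tcp_pos'])@M   # tool coords
    m=(abs(Q[...,0])<.03)&(abs(Q[...,1])<.03)&(P[...,2]>.032)&(P[...,2]<.12)
    if m.any():
        q=Q[m]*1000;o=np.argsort(-q[:,2])[:6];print(n,m.sum(),q[o].round(1).tolist())
        for lo in range(-80,20,10):
            k=(q[:,2]>=lo)&(q[:,2]<lo+10)
            if k.any():print(lo,k.sum(),q[k].min(0).round(),q[k].max(0).round())
E
```

```text
wrist 12293 [[10.4, -1.3, -29.7], [10.4, -4.4, -29.9], [10.5, -2.8, -30.0], [10.6, 3.9, -30.2], [10.6, 1.3, -30.3], [10.7, -1.8, -30.4]]
-80 2844 [-13. -30. -80.] [ 15.  30. -70.]
-70 956 [-11. -21. -70.] [ 14.  27. -60.]
-60 584 [  6. -14. -60.] [ 12.  14. -50.]
-50 572 [  6. -14. -50.] [ 12.  14. -40.]
-40 386 [  6. -14. -40.] [ 12.  14. -30.]
-30 3 [ 10.  -4. -30.] [ 10.  -1. -30.]
side 303 [[-9.0, 5.8, -28.1], [-6.7, 9.3, -30.8], [-11.5, -3.3, -31.3], [-11.7, -6.7, -31.4], [-11.4, 3.7, -31.6], [-5.2, -14.8, -33.2]]
-80 75 [-15. -29. -80.] [  9.  29. -70.]
-70 26 [-15. -24. -69.] [ -6.  15. -60.]
-60 30 [-14. -14. -60.] [  2.  13. -51.]
-50 28 [-13. -14. -49.] [  3.  12. -40.]
-40 29 [-13. -15. -40.] [  6.  12. -31.]
-30 1 [ -9.   6. -28.] [ -9.   6. -28.]
top 16 [[-11.5, 1.2, -34.1], [-8.5, -6.2, -41.9], [-11.6, -13.3, -70.8], [-13.4, -26.8, -75.4], [-12.4, -19.5, -77.4], [-9.9, -14.6, -80.0]]
-80 3 [-13. -27. -77.] [-12. -13. -71.]
-50 1 [ -9.  -6. -42.] [ -9.  -6. -42.]
-40 1 [-12.   1. -34.] [-12.   1. -34.]
```

Two cameras agree that the shut fingertips end about 30 mm *behind* the reported TCP rather than 14 mm ahead of it. The reported TCP therefore lies about 44 mm too far along the tool, and the fingers closed in the air above the board. I'll open to about 60 mm and measure the tip position there before correcting.

drive_tool([
  [0,0,0,0,0,0,0.45],
  [0,0,0,0,0,0,0.45],
  [0,0,0,0,0,0,0.45],
  [0,0,0,0,0,0,0.45],
])

```text
t: 3.55
tcp_pos: [0.5973, 0.2945, 0.0163]
tool_rot: [0.432, 0.902, -0.0, -0.0]
force: [1.3, 0.2, -0.2]
finger_gap: 0.681
gripper_force: 0.0
```

```bash
cat >> h.py <<'E'
def tips(zmin=.032):
    s=manip.sense();M=R.from_quat(s['tool_rot']).as_matrix()
    for n in ['wrist','side']:
        d=snap(n);P=cloud(d);Q=(P-s['tcp_pos'])@M
        m=(abs(Q[...,0])<.03)&(abs(Q[...,1])<.07)&(P[...,2]>zmin)&(Q[...,2]>-.07)&(Q[...,2]<.02)
        q=Q[m]*1000
        for sg in(-1,1):
            k=q[q[:,1]*sg>0]
            if len(k): print(n,sg,'tip z',np.sort(k[:,2])[-4:].round(1),'y range',k[k[:,2]>-60][:,1].min().round(1),k[k[:,2]>-60][:,1].max().round(1))
E
python3 - <<'E'
from h import *
print(manip.sense()['finger_gap'],manip.sense()['tcp_pos']);tips()
E
```

```text
0.681301599337226 [0.59729289 0.29445674 0.0162918 ]
wrist -1 tip z [-30.6 -30.3 -30.  -29.9] y range -42.8 -28.7
wrist 1 tip z [-30.3 -30.1 -29.9 -29.7] y range 28.6 42.8
side -1 tip z [-33.1 -32.  -31.6 -29.9] y range -46.4 -31.0
side 1 tip z [-38.8 -36.5 -35.  -34.8] y range 29.6 44.7
```

drive_tool([
  [0,0,0,0,0,0,1],
  [0,0,0,0,0,0,1],
  [0,0,0.015,0,0,0,1],
  [0,0,0.015,0,0,0,1],
  [0,0,0.008,0,0,0,1],
  [0,0,0.004,0,0,0,1],
  [0,0,0,0,0,0,1],
])

```text
t: 4.35
tcp_pos: [0.5965, 0.2942, -0.0271]
tool_rot: [0.432, 0.902, -0.001, -0.001]
force: [-0.5, 0.4, -0.1]
finger_gap: 1.003
gripper_force: 0.0
```

drive_tool([
  [0,0,0,0,0,0,0.3],
  [0,0,0,0,0,0,0],
  [0,0,0,0,0,0,0],
  [0,0,0,0,0,0,0],
  [0,0,0,0,0,0,0],
])

```text
t: 4.85
tcp_pos: [0.5979, 0.2947, -0.0249]
tool_rot: [0.432, 0.902, 0.001, 0.001]
force: [-0.3, -0.7, 2.9]
finger_gap: 0.637
gripper_force: 33.9
```

The board is gripped (gap 0.637, about 54 mm, as expected). Next I'll lift it and measure the jig from the initial top and side images.

drive_tool([
  [0,0,-0.015,0,0,0,0],
  [0,0,-0.04,0,0,0,0],
  [0,0,-0.04,0,0,0,0],
  [0,0,-0.035,0,0,0,0],
])

```text
t: 5.25
tcp_pos: [0.5973, 0.2945, 0.1067]
tool_rot: [0.432, 0.902, 0.0, 0.0]
force: [0.1, -0.0, -1.6]
finger_gap: 0.634
gripper_force: 33.5
```

```bash
python3 - <<'E'
from h import *
def rect(X,t):
    r=cv2.minAreaRect((X*1000).astype(np.float32));b=cv2.boxPoints(r)
    e=[b[1]-b[0],b[2]-b[1]];L=max(e,key=np.linalg.norm);print(t,np.round(r[0],1),np.round(r[1],1),'long axis deg',round(np.degrees(np.arctan2(L[1],L[0]))%180,2));return r
for n,box,nb in [('top',(268,183,388,240),(288,193,335,220)),('side',(255,180,385,240),(310,185,365,228))]:
    d=np.load(f'pics/{n}.npy',allow_pickle=True).item();P=cloud(d);im=d['image'];h=cv2.cvtColor(im,cv2.COLOR_RGB2HSV)
    sub=np.zeros(h.shape[:2],bool);sub[box[1]:box[3],box[0]:box[2]]=True
    m=sub&(abs(P[...,2]-.016)<.004)&(h[...,2]>110)
    m=cv2.morphologyEx(m.astype(np.uint8),cv2.MORPH_OPEN,np.ones((3,3)))
    v,u=np.nonzero(m);rect(ray(d,np.c_[u,v],.016)[:,:2],n+' base')
    s2=np.zeros(h.shape[:2],bool);s2[nb[1]:nb[3],nb[0]:nb[2]]=True
    m=(s2&(h[...,2]<75)).astype(np.uint8);k,l,st,c=cv2.connectedComponentsWithStats(m);i=1+np.argmax(st[1:,4])
    print(st[i]);v,u=np.nonzero(l==i);rect(ray(d,np.c_[u,v],.022)[:,:2],n+' nest')
    h2=P[(P[...,2]>.085)&(P[...,2]<.115)&(P[...,0]>.4)&(P[...,0]<.56)&(P[...,1]<-.12)&(P[...,1]>-.3)]
    k=h2[:,2]>.097; print('grip',k.sum(),np.median(h2[k],0).round(4),h2.min(0).round(3),h2.max(0).round(3))
E
```

```text
top base [535.    0.8] [306.1 119.7] long axis deg 85.53
[293 196  41  24 835]
top nest [538.3  41.8] [112.6  68.6] long axis deg 86.7
grip 50 [ 0.4881 -0.1981  0.1034] [ 0.477 -0.208  0.085] [ 0.497 -0.188  0.109]
side base [ 5.346e+02 -5.000e-01] [305.4 119.3] long axis deg 85.5
[312 195  49  29 962]
side nest [538.4  39.2] [115.5  73.5] long axis deg 85.55
grip 50 [ 0.4913 -0.2002  0.1024] [ 0.478 -0.211  0.085] [ 0.501 -0.19   0.11 ]
```

```bash
python3 - <<'E'
from h import *
s=manip.sense();d=snap('wrist');M=R.from_quat(s['tool_rot']).as_matrix()
P=cloud(d);Q=(P-s['tcp_pos'])@M*1000
h=cv2.cvtColor(d['image'],cv2.COLOR_RGB2HSV)
m=(h[...,1]>70)&(h[...,0]>35)&(h[...,0]<90)&(abs(Q[...,1])<45)&(abs(Q[...,0])<80)&(Q[...,2]<35)&(Q[...,2]>-12)
q=Q[m];print(m.sum(),np.percentile(q[:,2],[5,25,50,75,95]).round(1))
zp=17
X=(ray(d,np.argwhere(m)[:,::-1],s['tcp_pos'][2]-zp/1000)-s['tcp_pos'])@M*1000
print('x max',np.sort(X[:,0])[-8:].round(1),X[:,0].min())
for lo in range(-60,60,10):
    k=(X[:,0]>=lo)&(X[:,0]<lo+10)
    if k.sum()>20: print(lo,X[k,1].min().round(1),X[k,1].max().round(1))
for lo in range(-25,26,10):
    k=(X[:,1]>=lo)&(X[:,1]<lo+10)
    if k.any():print('end',lo,X[k,0].max().round(1))
o=d['image'];cv2.imwrite('pics/p5.png',o[80:300,180:460,::-1])
togo([.538,.0405,.1067],-4.5)
E
```

```text
Traceback (most recent call last):
IndexError: index -1 is out of bounds for axis 0 with size 0
```

```bash
cat > inhand.py <<'E'
from h import *
s=manip.sense();d=snap('wrist');M=R.from_quat(s['tool_rot']).as_matrix()
P=cloud(d);Q=(P-s['tcp_pos'])@M*1000
h=cv2.cvtColor(d['image'],cv2.COLOR_RGB2HSV)
m=(h[...,1]>70)&(h[...,0]>35)&(h[...,0]<90)&(abs(Q[...,1])<45)&(abs(Q[...,0])<80)&(Q[...,2]<-15)&(Q[...,2]>-60)
q=Q[m];print(m.sum(),np.percentile(q[:,2],[5,25,50,75,95]).round(1))
zp=np.percentile(q[:,2],75)
X=(ray(d,np.argwhere(m)[:,::-1],s['tcp_pos'][2]-zp/1000)-s['tcp_pos'])@M*1000
for lo in range(-60,60,10):
    k=(X[:,0]>=lo)&(X[:,0]<lo+10)
    if k.sum()>20: print(lo,X[k,1].min().round(1),X[k,1].max().round(1))
for lo in range(-25,26,10):
    k=(X[:,1]>=lo)&(X[:,1]<lo+10)
    if k.any():print('end',lo,X[k,0].max().round(1))
E
python3 - <<'E'
from inhand import *
togo([.538,.0405,.1067],-4.5)
E
```

```text
11235 [-45.2 -33.7 -33.  -32.5 -31.9]
-50 -27.3 26.6
-40 -27.2 26.4
-30 -33.5 26.2
-20 -32.1 26.7
-10 -32.8 26.7
0 -27.9 26.6
10 -27.0 26.1
20 -27.0 26.3
30 -26.9 26.3
40 -26.8 26.5
end -25 49.9
end -15 49.8
end -5 49.8
end 5 49.8
end 15 49.8
end 25 49.7
t 5.35 tcp [0.6014 0.2959 0.1113] yaw 38.85 tilt [0.68 0.21]
tool shift mm [-159.1 -209.6    2.9] wz deg 43.35
```

drive_tool([
  [-0.02,-0.0257,0,0,0,0,0],
  [-0.02,-0.0257,0,0,0,0,0],
  [-0.02,-0.0257,0,0,0,0,0],
  [-0.02,-0.0257,0,0,0,0,0],
  [-0.02,-0.0257,0,0,0,0,0],
  [-0.02,-0.0257,0,0,0,0,0],
  [-0.02,-0.0257,0,0,0,0,0],
  [-0.02,-0.0257,0,0,0,8,0],
  [0,0,0,0,0,8,0],
  [0,0,0,0,0,8,0],
])

```text
t: 6.35
tcp_pos: [0.5364, 0.0397, 0.1041]
tool_rot: [0.613, 0.79, -0.0, -0.001]
force: [0.1, -0.9, -0.7]
finger_gap: 0.637
gripper_force: 33.5
```

drive_tool([
  [0,0,0,0,0,8,0],
  [0,0,0,0,0,8,0],
  [0,0,0,0,0,3.4,0],
  [0,0,0,0,0,0,0],
  [0,0,0,0,0,0,0],
])

```text
t: 6.85
tcp_pos: [0.537, 0.041, 0.1041]
tool_rot: [0.734, 0.679, -0.0, -0.0]
force: [-0.1, 0.6, -1.1]
finger_gap: 0.635
gripper_force: 33.5
```

```bash
python3 - <<'E'
from inhand import *
cv2.imwrite('pics/p6.png',d['image'][:,:,::-1])
togo([.538,.0405,.06],-4.5)
E
```

```text
11556 [-45.2 -33.7 -33.  -32.5 -31.9]
-50 -26.8 26.1
-40 -26.7 26.3
-30 -26.7 26.3
-20 -27.2 27.0
-10 -27.7 27.2
0 -27.6 27.2
10 -27.0 26.7
20 -26.9 26.7
30 -27.0 26.7
40 -26.9 26.8
50 -11.0 18.9
end -25 49.7
end -15 50.2
end -5 50.2
end 5 50.2
end 15 50.2
end 25 49.7
t 6.9 tcp [0.5371 0.041  0.1042] yaw -4.5 tilt [-0.04  0.  ]
tool shift mm [-0.4  1.  44.2] wz deg 0.0
```

View pics/p6.png

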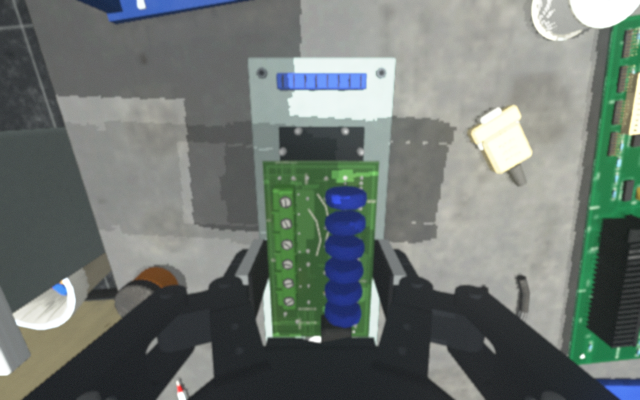

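The wrist view shows the board held above the nest, aligned, with the nest's far end at (320,142), its end pins at (298,131) and (345,131), and the plate's far edge at row 57. I'll use this view to refine the nest position.

```bash
python3 - <<'E'
from inhand import *
W=(np.indices(m.shape)[::-1]).reshape(2,-1).T
def plane(H): return ((ray(d,W,H)-s['tcp_pos'])@M*1000).reshape(400,640,3)
A=plane(.016); z=P[...,2]
base=(abs(z-.016)<.006)&(A[...,0]>55)&(A[...,0]<125)&(abs(A[...,1])<75)
g=cv2.morphologyEx(base.astype(np.uint8),cv2.MORPH_OPEN,np.ones((5,5)))
for r in range(70,156,10):
    c=np.nonzero(g[r])[0]
    if len(c): print(r,A[r,c[0]].round(1)[:2],A[r,c[-1]].round(1)[:2],'mid y',((A[r,c[0],1]+A[r,c[-1],1])/2).round(2))
for c in (265,320,375):
    r=np.nonzero(g[:,c])[0]; print('end edge',c,A[r[0],c][:2].round(1))
v=h[...,2];B=plane(.022)
for r in (136,142,148):
    k=np.nonzero((v[r]<70)&(abs(B[r,:,1])<50))[0]; print('nest',r,B[r,k[0]][:2].round(1),B[r,k[-1]][:2].round(1))
for c in (310,320,330):
    k=[r for r in range(110,160) if v[r,c]<70]; print('nest end',c,B[k[0],c][:2].round(1))
C=plane(.035)
pin=(h[...,1]<60)&(v>130)&(abs(C[...,1])<33)&(C[...,0]>45)&(C[...,0]<75)&(z<.05)&(z>.024)
n,l,st,c=cv2.connectedComponentsWithStats(pin.astype(np.uint8))
for i in range(1,n):
    if st[i,4]>4: print('pin',c[i].round(1),st[i,4],C[int(round(c[i][1])),int(round(c[i][0]))].round(1))
E
```

```text
11540 [-45.2 -33.7 -33.  -32.5 -31.9]
-50 -26.8 26.3
-40 -26.7 26.3
-30 -26.7 26.3
-20 -27.6 27.0
-10 -27.6 27.4
0 -27.6 27.2
10 -27.0 26.7
20 -26.9 26.7
30 -27.0 26.8
40 -26.9 26.8
50 -11.0 18.9
end -25 49.7
end -15 50.2
end -5 50.2
end 5 50.2
end 15 50.2
end 25 49.7
70 [103.6 -58.6] [103.5  59.4] mid y 0.39
80 [ 96.  -58.3] [96.  59.9] mid y 0.8
90 [ 88.4 -58.9] [88.3 59.7] mid y 0.39
100 [ 80.5 -58.6] [80.5 59.4] mid y 0.39
110 [ 72.6 -58.3] [72.5 59.9] mid y 0.81
120 [ 64.5 -58.9] [64.4 59.7] mid y 0.4
130 [ 56.2 -56.9] [56.1 59.4] mid y 1.25
end edge 265 [112.4 -44.4]
end edge 320 [112.4  -0.4]
end edge 375 [112.4  43.6]
nest 136 [ 51.7 -34. ] [51.6 10.5]
nest 142 [ 46.7 -34.2] [46.7 17.3]
nest 148 [ 41.6 -29.3] [41.6 29.3]
nest end 310 [58.2 -8.8]
nest end 320 [53.3 -0.4]
nest end 330 [51.6  8. ]
pin [297.3 130.5] 23 [ 56.7 -18.6  69.2]
pin [344.6 130.7] 34 [56.7 19.4 69.2]
```

drive_tool([
  [0,0.0007,0.02,0,0,0,0],
  [0,0,0.03,0,0,0,0],
  [0,0,0.02,0,0,0,0],
  [0,0,0.01,0,0,0,0],
  [0,0,0.008,0,0,0,0],
  [0,0,0.006,0,0,0,0],
  [0,0,0.004,0,0,0,0],
  [0,0,0.003,0,0,0,0],
  [0,0,0.002,0,0,0,0],
  [0,0,0,0,0,0,0],
])

```text
t: 7.95
tcp_pos: [0.5383, 0.0409, 0.0015]
tool_rot: [0.735, 0.678, 0.0, 0.0]
force: [-0.9, -0.2, -1.0]
finger_gap: 0.636
gripper_force: 33.5
```

drive_tool([
  [0,0,0.002,0,0,0,0],
  [0,0,0.0015,0,0,0,0],
  [0,0,0.001,0,0,0,0],
  [0,0,0,0,0,0,0],
])

```text
t: 8.35
tcp_pos: [0.5381, 0.0409, -0.0033]
tool_rot: [0.735, 0.678, -0.0, -0.0]
force: [0.4, 0.7, -1.0]
finger_gap: 0.637
gripper_force: 33.5
```

drive_tool([
  [0,0,0.0005,0,0,0,0],
  [0,0,0,0,0,0,0.5],
  [0,0,0,0,0,0,1],
  [0,0,0,0,0,0,1],
  [0,0,-0.02,0,0,0,1],
  [0,0,-0.04,0,0,0,1],
  [0,0,-0.05,0,0,0,1],
  [0,0,-0.03,0,0,0,1],
  [0,0,0,0,0,0,1],
])

```text
t: 9.25
tcp_pos: [0.5417, 0.0405, 0.1411]
tool_rot: [0.735, 0.678, 0.003, 0.004]
force: [-0.0, 0.5, 0.6]
finger_gap: 1.001
gripper_force: 0.0
```

```bash
python3 - <<'E'
from h import *
s=manip.sense();d=snap('wrist');M=R.from_quat(s['tool_rot']).as_matrix();P=cloud(d);Q=(P-s['tcp_pos'])@M*1000
h=cv2.cvtColor(d['image'],cv2.COLOR_RGB2HSV)
m=(h[...,1]>70)&(h[...,0]>35)&(h[...,0]<90)&(abs(Q[...,1])<45)&(abs(Q[...,0])<70)&(P[...,2]<.06)
print('pcb z',np.percentile(P[m][:,2],[5,25,50,75]).round(4))
X=(ray(d,np.argwhere(m)[:,::-1],.030)-[.538,.0405,0])@M*1000
r=cv2.minAreaRect(X[:,:2].astype(np.float32));print(r)
# tilt from pcb-level depth
k=m&(abs(P[...,2]-np.percentile(P[m][:,2],30))<.0025);q=P[k]-P[k].mean(0);print('normal',np.linalg.svd(q,full_matrices=False)[2][2].round(3))
cv2.imwrite('pics/p7.png',d['image'][:,:,::-1])
togo([.4881,-.1985,.15])
E
```

```text
pcb z [0.0268 0.0275 0.0281 0.0288]
((1.2412948608398438, -0.05525970458984375), (98.36125946044922, 54.95466232299805), 0.2855423092842102)
normal [0. 0. 1.]
t 9.3 tcp [0.5398 0.0407 0.1387] yaw -4.56 tilt [ 0.33 -0.04]
tool shift mm [-242.6  -32.5  -11.4] wz deg None
```

View pics/p7.png

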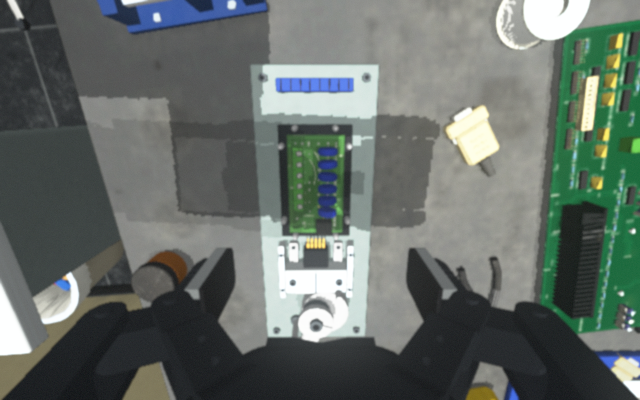

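The board sits flat between the pins: socket at (323,228) faces the brass contacts at (316,243), and the plug and cutters are untouched. Next is the lever grip.

drive_tool([
  [-0.0408,-0.005,0,0,0,0,1],
  [-0.0408,-0.005,0,0,0,0,1],
  [-0.0408,-0.005,0,0,0,0,1],
  [-0.0408,-0.005,0,0,0,0,1],
  [-0.0408,-0.005,0,0,0,0,1],
  [-0.0408,-0.005,0,0,0,0,1],
  [0,0,0,0,0,0,1],
  [0,0,0,0,0,0,1],
])

```text
t: 10.1
tcp_pos: [0.4874, -0.201, 0.1347]
tool_rot: [0.736, 0.677, -0.0, -0.002]
force: [0.2, 0.4, 0.3]
finger_gap: 0.999
gripper_force: 0.0
```

```bash
python3 - <<'E'
from h import *
togo([.4885,-.2005,.04],-4.5)
for n in('top','side','wrist'):
    d=snap(n);P=cloud(d);v=d['image'].max(-1)
    k=(P[...,2]>.08)&(P[...,2]<.112)&(abs(P[...,0]-.488)<.03)&(abs(P[...,1]+.2)<.03)
    if k.sum()>3:
        q=P[k];t=q[:,2]>.098;print(n,k.sum(),np.median(q,0).round(4),t.sum(),(q[t].min(0)+q[t].max(0))[:2]/2 if t.any() else '')
tips(.112)
E
```

```text
t 10.1 tcp [ 0.4874 -0.201   0.1347] yaw -4.73 tilt [-0.16  0.14]
tool shift mm [ 0.3  1.3 94.7] wz deg -0.23
side 92 [ 0.4929 -0.1984  0.0984] 48 [ 0.48917782 -0.20062297]
wrist 803 [ 0.4879 -0.1954  0.1009] 556 [ 0.48755621 -0.1998024 ]
wrist -1 tip z [-39.  -38.6 -38.6 -38.5] y range -56.6 -42.1
wrist 1 tip z [-38.6 -38.3 -38.3 -38.2] y range 41.9 56.6
side -1 tip z [-42.2 -42.1 -38.7 -38.6] y range -49.2 -40.8
side 1 tip z [-43.2 -43.2 -41.2 -38.6] y range 40.1 56.5
```

drive_tool([
  [0.0005,0.001,0.03,0,0,0,1],
  [0,0,0.03,0,0,0,1],
  [0,0,0.02,0,0,0,1],
  [0,0,0.014,0,0,0,1],
  [0,0,0,0,0,0,1],
  [0,0,0,0,0,0,0],
  [0,0,0,0,0,0,-1],
  [0,0,0,0,0,0,-1],
  [0,0,0,0,0,0,-1],
  [0,0,0,0,0,0,-1],
], newtons=60)

```text
t: 11.35
tcp_pos: [0.4902, -0.2006, 0.0432]
tool_rot: [0.735, 0.678, 0.0, 0.001]
force: [-0.8, 1.1, 3.9]
finger_gap: 0.249
gripper_force: 58.4
```

```bash
python3 - <<'E'
from h import *
s=manip.sense();print(s['finger_gap'],s['gripper_force'],s['force'])
piv=np.array([.538,.0405])-.140*np.array([np.cos(np.radians(85.5)),np.sin(np.radians(85.5))])
v=s['tcp_pos'][:2]-piv;print('piv',piv,'tcp',s['tcp_pos'],'r',np.linalg.norm(v),'ang',np.degrees(np.arctan2(v[1],v[0])),'q',np.arctan2(v[1],v[0])+np.radians(4.5)+1.9)
E
```

```text
0.24901083893063486 58.424812043085694 [-0.84127793  1.05626429  3.87698138]
piv [ 0.52701573 -0.09906843] tcp [ 0.49021129 -0.20063891  0.0431798 ] r 0.10803300097634896 ang -109.91816770452027 q 0.06010588213656831
```

```bash
python3 -c "
import numpy as np
p=np.radians(np.linspace(-105.4,0,21));j=110*np.c_[np.sin(p),np.cos(p)]
d=np.diff(j,axis=0)
for i in range(20):print(i+1,(d[i]/1000).round(4).tolist())"
```

```text
1 [-0.0022, 0.0099]
2 [-0.0013, 0.01]
3 [-0.0004, 0.0101]
4 [0.0005, 0.0101]
5 [0.0015, 0.01]
6 [0.0024, 0.0098]
7 [0.0033, 0.0096]
8 [0.0041, 0.0092]
9 [0.005, 0.0088]
10 [0.0058, 0.0083]
11 [0.0065, 0.0078]
12 [0.0072, 0.0071]
13 [0.0078, 0.0064]
14 [0.0084, 0.0057]
15 [0.0088, 0.0049]
16 [0.0093, 0.0041]
17 [0.0096, 0.0032]
18 [0.0098, 0.0023]
19 [0.01, 0.0014]
20 [0.0101, 0.0005]
```

drive_tool([
  [-0.0022,0.0099,0,0,0,0,-1],
  [-0.0013,0.01,0,0,0,0,-1],
  [-0.0004,0.0101,0,0,0,0,-1],
  [0.0005,0.0101,0,0,0,0,-1],
  [0.0015,0.01,0,0,0,0,-1],
  [0.0024,0.0098,0,0,0,0,-1],
  [0,0,0,0,0,0,-1],
])

```text
t: 12.05
tcp_pos: [0.5505, -0.2044, 0.0432]
tool_rot: [0.734, 0.679, 0.0, 0.0]
force: [-1.6, 0.4, 7.3]
finger_gap: 0.247
gripper_force: 58.8
```

drive_tool([
  [0.0033,0.0096,0,0,0,0,-1],
  [0.0041,0.0092,0,0,0,0,-1],
  [0.005,0.0088,0,0,0,0,-1],
  [0.0058,0.0083,0,0,0,0,-1],
  [0.0065,0.0078,0,0,0,0,-1],
  [0.0072,0.0071,0,0,0,0,-1],
  [0.0078,0.0064,0,0,0,0,-1],
  [0,0,0,0,0,0,-1],
])

```text
t: 12.85
tcp_pos: [0.6099, -0.169, 0.0432]
tool_rot: [0.734, 0.679, -0.0, -0.0]
force: [-3.4, -1.2, 6.6]
finger_gap: 0.252
gripper_force: 58.7
```

drive_tool([
  [0.0084,0.0057,0,0,0,0,-1],
  [0.0088,0.0049,0,0,0,0,-1],
  [0.0093,0.0041,0,0,0,0,-1],
  [0.0096,0.0032,0,0,0,0,-1],
  [0.0098,0.0023,0,0,0,0,-1],
  [0.0085,0.0012,0,0,0,0,-1],
  [0,0,0,0,0,0,-1],
  [0,0,0,0,0,0,-1],
])

```text
t: 13.65
tcp_pos: [0.6351, -0.1167, 0.0432]
tool_rot: [0.734, 0.679, -0.0, -0.0]
force: [-3.1, 0.8, 6.0]
finger_gap: 0.245
gripper_force: 58.7
```

```bash
cat > lev.py <<'E'
from h import *
s=manip.sense();print(s['t'],s['tcp_pos'].round(4),s['finger_gap'],s['gripper_force'],s['force'],abs(s['qd']).max())
piv=np.array([.527,-.0991]);v=s['tcp_pos'][:2]-piv
print('r',np.linalg.norm(v),'q',np.arctan2(v[1],v[0])+np.radians(4.5)+1.9)
c,sn=np.cos(np.radians(85.5)),np.sin(np.radians(85.5));J=np.array([[sn,-c],[c,sn]])
for n in('top','side'):
    d=snap(n);P=cloud(d);cv2.imwrite(f'pics/{n}_e.png',d['image'][:,:,::-1])
    j=(P[...,:2]-[.538,.0405])@J.T   # jig coords x,y
    z=P[...,2]
    d0=np.load(f'pics/{n}.npy',allow_pickle=True).item();
    P0=cloud(d0);j0=(P0[...,:2]-[.538,.0405])@J.T
    for nm,jj,zz in(('start',j0,P0[...,2]),('now',j,z)):
        k=(abs(jj[...,0])<.03)&(zz>.036)&(zz<.053)&(jj[...,1]>-.1)&(jj[...,1]<-.03)
        if k.sum()>5:print(n,nm,'head y max',np.percentile(jj[k][:,1],[90,97,100]).round(4),k.sum())
        a=(np.hypot(jj[...,0],jj[...,1]+.14)<.1)&(np.hypot(jj[...,0],jj[...,1]+.14)>.035)&(zz>.053)&(zz<.066)
        if a.sum()>5:
            x=jj[a]+[0,.14];print(' arm angle',np.degrees(np.median(np.arctan2(x[:,1],x[:,0]))).round(2),a.sum())
E
python3 lev.py
```

```text
13.65 [ 0.6351 -0.1167  0.0432] 0.24450949629626317 58.66304459050298 [-3.12605348  0.76061317  6.04006832] 0.006910992921441709
r 0.10948983171747138 q 1.817419013974251
top start head y max [-0.0712 -0.0656 -0.0516] 167
 arm angle -107.18 161
side start head y max [-0.0722 -0.0681 -0.0654] 170
 arm angle -106.0 163
side now head y max [-0.0425 -0.0344 -0.0312] 278
 arm angle -1.93 115
```

drive_tool([
  [0.003,0.0002,0,0,0,0,-1],
  [0.003,0.0001,0,0,0,0,-1],
  [0,0,0,0,0,0,-1],
  [0,0,0,0,0,0,-1],
  [0,0,0,0,0,0,-1],
  [0,0,0,0,0,0,-1],
])

```text
t: 14.35
tcp_pos: [0.6359, -0.1111, 0.0432]
tool_rot: [0.735, 0.678, -0.0, -0.0]
force: [-2.0, 0.3, 5.7]
finger_gap: 0.25
gripper_force: 58.7
```

```bash
python3 lev.py; python3 - <<'E'
import cv2,numpy as np
a=cv2.imread('pics/side_e.png')[150:270,220:400];b=cv2.imread('pics/top_e.png')[120:240,260:440]
cv2.imwrite('pics/p8.png',np.hstack([cv2.resize(x,(400,267),interpolation=cv2.INTER_CUBIC) for x in(a,b)]))
E
```

```text
14.35 [ 0.6359 -0.1111  0.0432] 0.2496214765090094 58.66022313013673 [-2.00210111  0.3131817   5.72136018] 0.0018840698583919824
r 0.1096098534826035 q 1.8687214509458412
top start head y max [-0.0712 -0.0656 -0.0516] 167
 arm angle -107.18 161
side start head y max [-0.0722 -0.0681 -0.0654] 170
 arm angle -106.0 163
side now head y max [-0.0438 -0.0349 -0.0315] 284
 arm angle 2.06 100
```

View pics/p8.png

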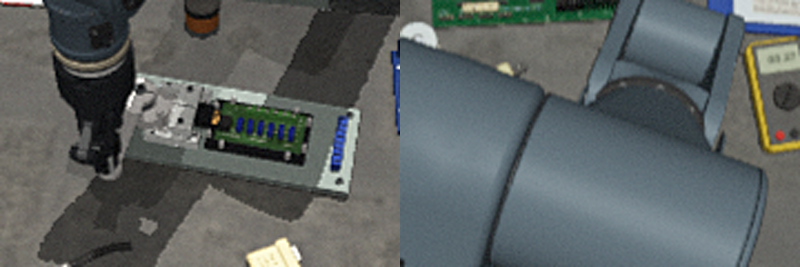

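The side view shows the board flat in the nest at (265,128), the contact head up against its socket at (215,115), and the hand on the lever at (95,150). The lever angle reads 1.87 rad from the TCP and 1.94 rad from the depth points, both inside the window. Handing in.

```bash
python3 -c "
from station import manip
print(manip.sign_off())"
```

```text
the job is handed in; nothing more can be done
None
```

I seated the board in the nest with its socket towards the contact head. The lever is still held in the hand at about 1.9 rad, the cam's highest point, and the job was handed in at about 14.4 s with no verdict returned.

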